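# Stop the microscope down and brighten its lamp

## Task

Turn the knurled collar on the microscope's inclined eyepiece tube until it clicks in at the marked stop, its raised rib in line with the long rib on the tube, and let go of it. Then make up for the lost light: push the spring toggle on the lamp control box all the way towards the long bar, hold it there for a good second and let it spring back upright. Never push the toggle towards the dot, and leave everything else on the bench where it is.

Things in the scene. Friction and masses are not known exactly. Their poses are not given: they have to be found in the camera images.
- collar (a joint): collar angle, rad, growing anticlockwise seen from the tube's glass end; 0 = collar rib in line with the long tube rib (marked stop). Clicks into four stops, at -1.26, -0.63, 0, +0.63; ends at -1.42, +0.80. Starts between -1.40 and -0.40. A click takes about 0.15 N m; let go within 0.2 rad of a stop it springs into it.
- collar_mid (a point): centre of the collar, on the tube's axis: a black knurled ring, 46 mm outside diameter, 22 mm high along the axis, about 0.25 m above the bench; it can be gripped across its diameter by a gripper coming down along the tube. z: along the tube, out of its glass end; x: out through the collar's raised rib (2.5 mm proud; only looks, fingers pass through it).
- tube: fixed white inclined eyepiece tube, leaning 35 degrees (0.61 rad) from vertical to the microscope's -x side. Origin at its foot, z along it, x out through the long rib. Foot 52 mm diameter up to z = 22 mm; from z = 26 mm bare tube of 36 mm diameter to the glass end at z = 100 mm. The collar's centre is at z = 66 mm.
- stop_mark (a point): middle of the long raised rib (18 mm long, 4 mm wide) on the upper side of the tube, just below the collar: the marked stop. 20 mm below the collar's centre along the tube, 22 mm from its axis. The other three stops have only short 4 mm ticks. Axes as the tube's.
- scope: white compact microscope, 220 x 150 mm foot, 215 mm high to the top of the head, fixed to the bench; origin at the centre of its underside, z up, -x towards the user's side, where the tube leans.
- lampbox: grey lamp control box, 100 (x) x 150 (y) x 55 mm high, fixed; origin at the centre of its underside, z up. A toggle stands in the middle of its top. On the top, 50 mm to +y, a long raised bar (34 mm) marks brighter; 50 mm to -y a small round dot marks dimmer (both 3 mm high, only looks).
- toggle (a joint): lean of the metal toggle, rad: 0 upright, positive towards the long bar (box +y), +0.45 fully over; negative towards the dot, to -0.45. Hinged at the box's top face, spring-centred, 0.25 N m/rad (about 4 N at 30 mm above the box when fully over).
- toggle_tip (a point): top of the toggle, 42 mm above the box's top (97 mm above the bench when upright); the toggle is a 9 mm thick rod with a 12 mm ball end.
- slide_case: bystander: flat wooden box of slides, 112 x 162 x 45 mm, fixed; origin at the centre of its underside.
- dropper: bystander: small upright amber bottle, 30 mm diameter, 70 mm tall, loose; origin at the centre of its underside.
- jar: bystander: small clear jar with a white cap, 48 mm diameter, 60 mm tall, loose; origin at the centre of its underside.
- petri: bystander: flat round glass dish with lid, 94 mm diameter, 17 mm tall, loose; origin at the centre of its underside.
- beaker: bystander: empty glass beaker, 68 mm diameter, 85 mm tall, loose; origin at the centre of its underside.
- eyepiece: bystander: spare black eyepiece standing beside the microscope, 32 mm diameter, 42 mm tall, loose; origin at the centre of its underside.
- spectacles: bystander: pair of open spectacles, 125 x 137 mm, 43 mm high, loose; origin under the bridge.

How it is judged (in metres and radians):
On the way, in this order (a step that is already met when the one before it is completed fails the run):
1. the collar stands at the marked stop and has been let go (value of joint collar between -0.12 and 0.12 rad and contact force between collar and the fingers below 0.3 N), for 0.3 s.
2. the toggle is held fully over towards the long bar (value of joint collar between -0.12 and 0.12 rad and value of joint toggle above 0.32 rad), for 0.8 s.
At the end, for the whole second after the job is handed in: The collar rests within 0.12 rad of the marked stop and the toggle stands upright again, within 0.08 rad, after having been held over (value of joint collar between -0.12 and 0.12 rad and value of joint toggle between -0.08 and 0.08 rad); the robot touches nothing.
It fails at once if the toggle is pushed towards the dot (value of joint toggle below -0.1 rad).
It fails at once if a bystander is moved from its place by more than 25 mm (distance of any of dropper, jar, petri, beaker, eyepiece, spectacles from where it was at the start of the episode above 0.025 m).
It also fails if it takes over 51 s, if anything falls off the work surface, if the arm or the gripper's body presses on something with over 40 N, if the wrist force passes 120 N, or if a joint passes its speed limit or range.

## Robot

A 7-joint arm with a two-finger parallel gripper is mounted at the origin on the work surface. World frame = base frame: x ahead of the robot, y to its left, z up, the work surface at z = 0. Lengths are in m, angles in degrees, forces in N, time in s.
With the tool pointing down it reaches from about 0.35 to 0.9 m from the base axis. Payload 8.1 kg.
Tool frame: the origin (TCP) lies midway between the tips of the shut fingers; the grasp point (between the pads) lies 19 mm behind it (r.grip_point_offset is the distance from the TCP to the grasp point, in m); z points along the fingers, y is the line along which they close (so a half turn about z gives the same grasp; the last joint's range is limited). The gripper opens to 92 mm and grips with 3 to 60 N. Pads are 19 mm wide; open, the fingers measure 130 mm over their backs; the gripper's body (75 mm by 190 mm) begins 47 mm behind the grasp point.
Start: joints at [-70.68, 24.895, 1.432, 90.138, -0.665, 64.973, -4.303], TCP at [0.266, 0.566, 0.227] pointing down, gripper open.
Joint ranges: [-149.89, 149.89], [-25.12, 119.58], [-72.63, 75.52], [4.76, 147.25], [-75.54, 255.54], [6.69, 114.76], [-157.13, 157.13]. Speed limits (degrees/s): [127.2, 127.2, 172.46, 172.46, 180, 180, 180].

## Interface

Orientations are given as a 3x3 rotation matrix whose columns are the frame's x, y, z axes.
In Python, from plant import status, cams, workorder, models, r gives the robot as it stands. The module is installed in compiled form; this text tells all that it offers.
- The arm moves only by the tool play_rows, never from a script. Its argument "motion" is a list of rows, each an object with "rot": the turn, a rotation vector about the tool's x, y, z in rad, a list of three; "translation": the shift along the tool's x, y, z in m, a list of three; "fingers": the opening, from -1 (shut) to 1 (fully open), so that 0 is half open. A call has exactly 8 rows; each row shifts and turns the commanded pose from where the row before left it, along the tool's axes as they then stand; what a row does not reach is not made up. A row lasts 1/8 s, in which the tool goes at most 62.5 mm and 10.7 degrees, less where a joint would pass 70% of its speed; a pose out of reach is approached as far as the arm can. A call is refused whole if a number of a shift passes 0.0625 or a number of a turn 0.188, either way. A call with a gripper value outside its range is refused whole. The fingers move at their own pace and stop on an object; "grip_force" is the grip in N (left out, the last holds). Time passes only in rows, so rows that do not move let the fingers close, or fill a call up. It gives the time, the measured TCP pose, the force, the opening and the grip force at its end, in the units of the state.
- status.get_obs(): the state, without advancing time (a new reading comes with each control period).
- cams.snapshot(name): name is "scene" or "top" or "wrist"; returns (picture, depth): 480x640x3 uint8, red, green, blue; 480x640 float32, m along the optical axis (not along the pixel's ray), 0 where there is no reading.
- cams.get_calibration(name): a dict with "mtx" (3x3 intrinsics, pixels), "world_from_camera" (4x4, takes a point from camera to world coordinates). Camera axes: x right, y up, looking along -z (the intrinsics and any distortion apply to the point x, -y, -z); pixel columns grow to the right and rows downward; lengths in m; the calibration is good to about 2 mm. A picture is of the moment at which its call begins: read the wrist's pose just before it. get_calibration takes no time and is no camera call; for the wrist camera it gives the pose at the moment of the call.
- workorder.sign_off(): hands the job in; it is judged then, once.
Trained networks look in the newest picture that a camera, given by its name, has taken for a name from the list of things; names that differ only in an ending like _2 or _b are one class to them, and where a whole thing is asked for, a point or a joint stands for the part that bears it (a point fixed in the world has none). Each returns a list of dicts, best first, with "score" (0 to 1); they miss things now and then, are a little off and sometimes report something else, mostly with a low value. They report only what shows in the picture. A call takes as long as a camera call.
- models.spot_in(camera, query): "at" ([column, row] in pixels, amid what is visible of it).
The state is a dict: "time": time; "qpos": joint angles; "joint_velocities": joint speeds; "joint_efforts": joint torques, N m; "tcp_pos": TCP position; "eef_rot": TCP orientation; "contact_force": force on the tool from outside, world axes, zero at the start; "torque": the same for the moment, N m; "opening": finger opening in m; "grip_force": force on a finger pad.
Only numpy, scipy, OpenCV 4.12 (cv2) and the standard library are available. Lean on these libraries where they do the work, as an engineer would, in place of code of your own. Each camera call takes 0.05 s, during which the arm holds its last target. There are 200 camera calls.

## Working session

There is one attempt and no reset: what is moved stays moved. The work goes in short steps, Python scripts to look and compute and a tool call to move; the robot and the scene stay as the last step left them, time stands still between calls to the robot, and variables do not carry over. Pictures are saved under pics/ and viewed, at most 10 in all, crops included, and the job is handed in when it is done.

Besides the shell and the picture viewer there is one more tool, called after "Emit:" as name(argument=value, ...), one argument or row to a line, values as JSON. play_rows: Moves the arm, as the interface text tells. Its arguments: {"type":"object","properties":{"motion":{"type":"array","items":{"type":"object","properties":{"rot":{"type":"array","items":{"type":"number"}},"translation":{"type":"array","items":{"type":"number"}},"fingers":{"type":"number"}}}},"grip_force":{"type":"number"}},"required":["motion"]}

```bash
mkdir -p pics; cat > h.py <<'E'
import numpy as np, cv2
from plant import status,cams,workorder,models,r
def snap(n,f=None):
    p,d=cams.snapshot(n)
    if f: cv2.imwrite('pics/'+f,cv2.cvtColor(p,cv2.COLOR_RGB2BGR))
    np.savez('last_'+n+'.npz',p=p,d=d,K=cams.get_calibration(n)['mtx'],T=cams.get_calibration(n)['world_from_camera'])
    return p,d
def load(n): return np.load('last_'+n+'.npz')
def cloud(n):
    L=load(n);d=L['d'];K=L['K'];T=L['T']
    v,u=np.mgrid[0:480,0:640]
    P=np.stack([(u-K[0,2])/K[0,0]*d,-(v-K[1,2])/K[1,1]*d,-d],-1)
    return P@T[:3,:3].T+T[:3,3]
def proj(n,X):
    L=load(n);T=L['T'];K=L['K'];c=(np.atleast_2d(X)-T[:3,3])@T[:3,:3]
    return np.c_[K[0,0]*c[:,0]/-c[:,2]+K[0,2],-K[1,1]*c[:,1]/-c[:,2]+K[1,2]]
E
python3 - <<'E'
from h import *
np.set_printoptions(precision=3,suppress=True)
for n in ['scene','top']:
    snap(n,n+'1.png'); W=cloud(n); print(n,cams.get_calibration(n))
    for q in ['collar','collar_mid','stop_mark','tube','scope','lampbox','toggle_tip','slide_case','dropper','jar','petri','beaker','eyepiece','spectacles']:
        for o in models.spot_in(n,q)[:1]:
            c,w=map(int,o['at']); print(q,round(o['score'],2),c,w,W[w,c])
a=np.hstack([cv2.imread('pics/scene1.png'),cv2.imread('pics/top1.png')])
print(status.get_obs()['time'])
E
```

```text
scene {'mtx': array([[586.058,   0.   , 320.693],
       [  0.   , 586.058, 231.573],
       [  0.   ,   0.   ,   1.   ]]), 'world_from_camera': array([[ 0.68 , -0.47 ,  0.563,  1.12 ],
       [ 0.733,  0.459, -0.502, -0.559],
       [-0.022,  0.754,  0.656,  0.903],
       [ 0.   ,  0.   ,  0.   ,  1.   ]])}
collar_mid 0.75 350 228 [ 0.599 -0.028  0.263]
stop_mark 0.81 349 230 [ 0.597 -0.029  0.258]
tube 0.83 351 229 [ 0.599 -0.026  0.26 ]
scope 0.74 348 229 [ 0.597 -0.031  0.262]
lampbox 0.57 408 220 [0.5   0.258 0.054]
slide_case 0.96 197 364 [ 0.495 -0.305  0.047]
dropper 0.75 455 244 [0.616 0.28  0.043]
jar 0.85 235 409 [ 0.619 -0.312  0.054]
petri 0.94 280 273 [ 0.399 -0.036  0.019]
beaker 0.66 139 288 [ 0.291 -0.296  0.082]
eyepiece 0.84 317 355 [ 0.62  -0.131  0.033]
spectacles 0.63 388 193 [ 0.351  0.361 -0.006]
top {'mtx': array([[516.266,   0.   , 313.718],
       [  0.   , 516.266, 238.957],
       [  0.   ,   0.   ,   1.   ]]), 'world_from_camera': array([[ 0.018,  0.99 , -0.14 ,  0.296],
       [-0.999,  0.022,  0.027,  0.043],
       [ 0.03 ,  0.14 ,  0.99 ,  1.428],
       [ 0.   ,  0.   ,  0.   ,  1.   ]])}
collar 0.48 328 183 [ 0.591 -0.019  0.269]
collar_mid 0.62 322 183 [ 0.591 -0.005  0.27 ]
stop_mark 0.69 322 185 [ 0.586 -0.005  0.269]
tube 0.85 326 184 [ 0.587 -0.014  0.276]
scope 0.57 319 183 [0.592 0.002 0.264]
lampbox 0.79 211 237 [0.489 0.279 0.062]
slide_case 0.66 420 249 [ 0.471 -0.284  0.044]
dropper 0.65 208 196 [0.604 0.295 0.044]
jar 0.71 426 201 [ 0.602 -0.299  0.057]
petri 0.78 324 279 [ 0.386 -0.025  0.018]
beaker 0.56 422 325 [ 0.266 -0.297  0.003]
eyepiece 0.45 360 199 [ 0.606 -0.12   0.041]
spectacles 0.53 223 324 [0.26  0.245 0.009]
1.5
```

View pics/scene1.png

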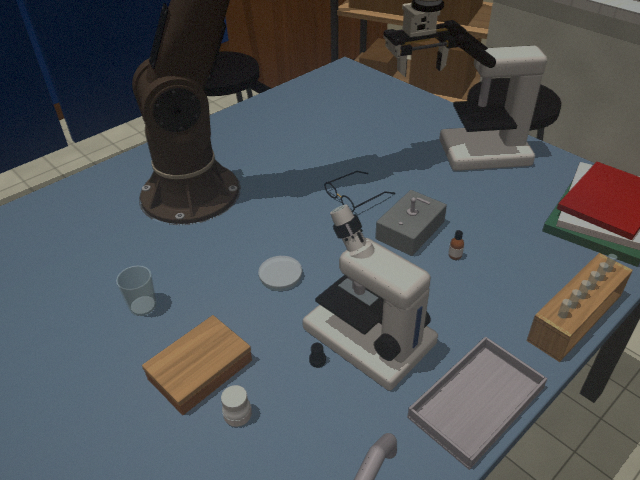

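View pics/top1.png

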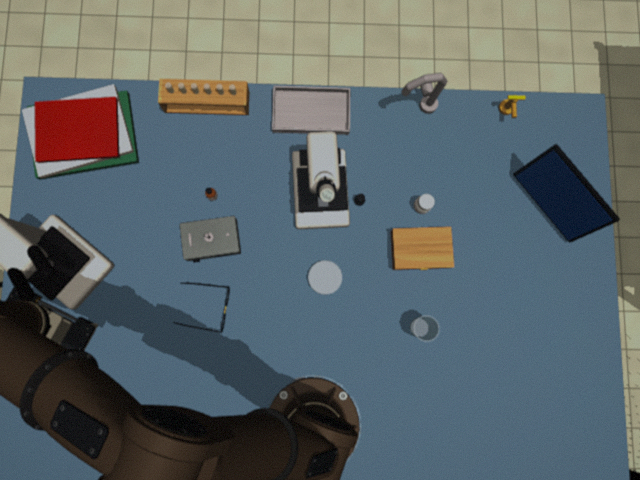

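```bash
python3 - <<'E'
from h import *
np.set_printoptions(precision=4,suppress=True)
def box(P): 
    (c,s,a)=cv2.minAreaRect((P[:,:2]*1000).astype(np.float32)); return np.array(c)/1000,s,a
for n in ['scene','top']:
    W=cloud(n).reshape(-1,3); z=W[:,2]
    t=W[(abs(z)<.02)&(abs(W[:,0]-.45)<.2)&(abs(W[:,1])<.25)];print(n,'bench',np.median(t[:,2]))
    m=lambda x,y,r,z0,z1:W[(np.hypot(W[:,0]-x,W[:,1]-y)<r)&(z>z0)&(z<z1)]
    for nm,a in dict(lamp=(.49,.27,.12,.047,.063),slide=(.47,-.285,.12,.038,.052),petri=(.386,-.025,.07,.011,.022),jar=(.605,-.3,.04,.05,.07)).items():
        P=m(*a); print(nm,len(P),P[:,2].mean(),*box(P))
    P=m(.49,.27,.05,.07,.12); print('toggle',len(P),P.mean(0),P[P[:,2]>.085].mean(0), P[:,2].max())
    P=m(.6,-.015,.12,.18,.4); print('hi',len(P),P.min(0),P.max(0))
S=cv2.imread('pics/scene1.png')[180:260,310:450]; T=cv2.imread('pics/top1.png')[120:240,170:370]
A=cv2.resize(S,(700,400),interpolation=3);B=cv2.resize(T,(700,420),interpolation=3)[:190*2+40]
cv2.imwrite('pics/a.png',cv2.resize(np.vstack([A,B]),(500,585)))
E
```

```text
scene bench 0.0004771504413941807
lamp 1907 0.05491596020331945 [0.5221 0.2881] (168.25563049316406, 159.38572692871094) 10.121769905090332
slide 4683 0.04454440284362724 [ 0.4754 -0.2941] (116.45185852050781, 162.86468505859375) 3.2940897941589355
petri 1124 0.017134627942850412 [ 0.3913 -0.0305] (92.51211547851562, 94.35771179199219) 48.27817153930664
jar 532 0.05930364189718936 [ 0.6005 -0.301 ] (42.34834289550781, 44.31642532348633) 83.41036224365234
toggle 47 [0.49   0.2821 0.0864] [0.4896 0.2823 0.0927] 0.10021056695704644
hi 3815 [ 0.5488 -0.0537  0.1804] [0.7198 0.0274 0.2874]
top bench 0.0010630522278470833
lamp 2054 0.055514004943102414 [0.5232 0.2922] (166.75711059570312, 150.7925262451172) 9.40593147277832
slide 2396 0.0454924226167736 [ 0.5044 -0.2904] (170.5137176513672, 163.43540954589844) 2.018018960952759
petri 833 0.01756442640846484 [ 0.3933 -0.0267] (90.6231689453125, 90.83705139160156) 0.550211489200592
jar 200 0.060645191715623825 [ 0.6007 -0.2971] (41.27553176879883, 41.153812408447266) 0.45346230268478394
toggle 21 [0.4903 0.2862 0.0903] [0.4905 0.2866 0.0941] 0.09937887227483677
hi 1767 [ 0.5507 -0.0495  0.1835] [0.7197 0.0305 0.2888]
```

View pics/a.png

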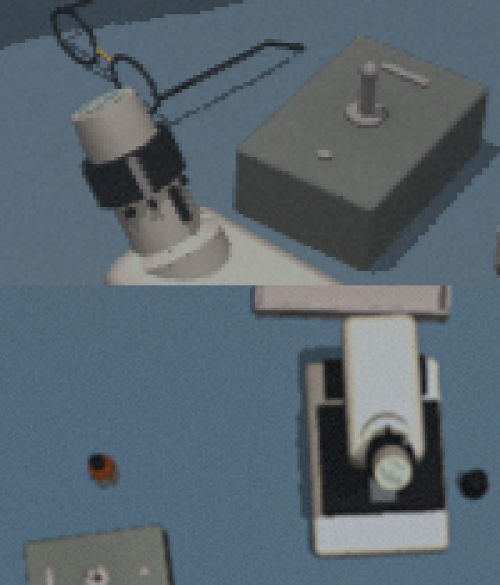

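```bash
python3 - <<'E'
from h import *
from scipy.optimize import least_squares
np.set_printoptions(precision=4,suppress=True)
o=status.get_obs(); print(o['eef_rot'],o['tcp_pos'],o['time'])
def rect(P):
    P=P[np.linalg.norm(P[:,:2]-np.median(P[:,:2],0),axis=1)<.2]
    c,s,a=cv2.minAreaRect((P[:,:2]*1000).astype(np.float32)); return np.array(c),np.array(s),a
Q={}
for n in ['scene','top']:
    W=cloud(n);W=W.reshape(-1,3)
    b=W[(abs(W[:,0]-.49)<.09)&(abs(W[:,1]-.28)<.11)&(abs(W[:,2]-.055)<.003)]
    print(n,'lamp',rect(b))
    h=W[(abs(W[:,0]-.66)<.12)&(abs(W[:,1])<.08)&(abs(W[:,2]-.215)<.003)]; print('head',rect(h))
    Q[n]=W[(abs(W[:,0]-.58)<.07)&(abs(W[:,1]+.012)<.06)&(W[:,2]>.2)]
def ax(y): return np.array([-np.sin(.6109)*np.cos(y),-np.sin(.6109)*np.sin(y),np.cos(.6109)])
def dist(p,P,off):
    a=ax(p[3]); v=P-off-p[:3]; z=v@a; rr=np.linalg.norm(v-np.outer(z,a),axis=1)
    # z from collar mid; profile: tube r18 z -40..34, collar r23 |z|<11
    def seg(r0,z0,z1): 
        return np.hypot(rr-r0,np.maximum(0,np.maximum(z0-z,z-z1)))
    def disk(zc,ri,ro): return np.hypot(z-zc,np.maximum(0,np.maximum(ri-rr,rr-ro)))
    return np.min([seg(.018,-.04,-.011),seg(.018,.011,.034),seg(.023,-.011,.011),disk(.034,0,.018),disk(.011,.018,.023),disk(-.011,.018,.023)],axis=0)
def sel(p):
    out={}
    for n,P in Q.items():
        v=P-p[:3]; z=v@ax(p[3]); rr=np.linalg.norm(v-np.outer(z,ax(p[3])),axis=1)
        out[n]=P[(z>-.03)&(z<.05)&(rr<.035)]
    return out
p=np.array([.583,-.012,.25,0,0,0,0])
for k in range(4):
    S=sel(p)
    f=lambda p:np.r_[dist(p,S['scene'],p[4:7]),dist(p,S['top'],-p[4:7])]/.001
    s=least_squares(f,p,loss='soft_l1'); p=s.x
    print(p,[len(x) for x in S.values()],np.median(f(p)))
np.save('fit.npy',p)
E
```

```text
[[-0.9048  0.4258  0.    ]
 [ 0.4258  0.9048  0.    ]
 [-0.      0.     -1.    ]] [0.2661 0.5655 0.2267] 1.5
scene lamp (array([489.3381, 281.8914]), array([101.6918, 157.0519]), 9.011382102966309)
head (array([663.8039, -12.2206]), array([144.6307,  69.6639]), 4.129292011260986)
top lamp (array([491.1067, 286.7351]), array([100.3954, 149.5946]), 9.45930004119873)
head (array([664.485 ,  -8.0148]), array([142.0704,  70.6385]), 3.954254150390625)
[ 0.5806 -0.0155  0.25    0.0572 -0.0011 -0.0009 -0.0004] [933, 375] 0.9472639795923059
[ 0.5806 -0.0156  0.25    0.0536 -0.0011 -0.0009 -0.0004] [922, 374] 0.9333845445672859
[ 0.5806 -0.0156  0.25    0.0536 -0.0011 -0.0009 -0.0004] [922, 374] 0.9333861035095234
[ 0.5806 -0.0156  0.25    0.0536 -0.0011 -0.0009 -0.0004] [922, 374] 0.933385980119366
```

```bash
cat >> h.py <<'E'
def frame(yaw):
    a=np.array([-np.sin(.6109)*np.cos(yaw),-np.sin(.6109)*np.sin(yaw),np.cos(.6109)])
    x=np.array([np.cos(.6109)*np.cos(yaw),np.cos(.6109)*np.sin(yaw),np.sin(.6109)])
    return np.c_[x,np.cross(a,x),a]
def unwrap(n,c,yaw,zs,r):
    g=load(n)['p'].mean(2).astype(np.float32); R=frame(yaw); th=np.arange(-2,1.01,.05); s=0
    for z in zs:
        X=c+np.outer(r*np.cos(th),R[:,0])+np.outer(r*np.sin(th),R[:,1])+z*R[:,2]
        uv=proj(n,X).astype(np.float32); s=s+cv2.remap(g,uv[None,:,0],uv[None,:,1],cv2.INTER_LINEAR)[0]
    return th,s/len(zs)
E
python3 - <<'E'
from h import *
p=np.load('fit.npy');
for n,sg in(('scene',1),('top',-1)):
    c=p[:3]+sg*p[4:7]
    th,a=unwrap(n,c,.06,np.linspace(-.008,.008,7),.0245)
    _,b=unwrap(n,c,.06,np.linspace(-.027,-.013,7),.0185)
    print(n);print(*[f'{t:.2f}:{x:.0f}/{y:.0f}' for t,x,y in zip(th,a,b)])
E
```

```text
scene
-2.00:92/87 -1.95:86/85 -1.90:79/83 -1.85:69/80 -1.80:60/77 -1.75:51/75 -1.70:43/74 -1.65:38/74 -1.60:36/74 -1.55:36/74 -1.50:36/74 -1.45:36/73 -1.40:36/72 -1.35:36/71 -1.30:35/70 -1.25:34/71 -1.20:35/76 -1.15:36/83 -1.10:35/91 -1.05:36/99 -1.00:36/103 -0.95:36/104 -0.90:36/106 -0.85:35/108 -0.80:35/108 -0.75:42/104 -0.70:73/97 -0.65:100/93 -0.60:105/88 -0.55:95/91 -0.50:71/104 -0.45:49/115 -0.40:39/117 -0.35:36/117 -0.30:37/117 -0.25:36/118 -0.20:35/113 -0.15:37/99 -0.10:37/77 -0.05:36/58 0.00:36/46 0.05:36/42 0.10:36/43 0.15:36/48 0.20:35/54 0.25:34/62 0.30:35/70 0.35:36/75 0.40:37/78 0.45:40/78 0.50:48/77 0.55:59/75 0.60:70/74 0.65:79/73 0.70:87/72 0.75:91/71 0.80:93/70 0.85:95/69 0.90:95/68 0.95:94/67 1.00:93/66
top
-2.00:40/109 -1.95:35/97 -1.90:35/86 -1.85:36/74 -1.80:41/64 -1.75:48/54 -1.70:57/45 -1.65:68/38 -1.60:80/33 -1.55:93/30 -1.50:106/31 -1.45:117/35 -1.40:126/42 -1.35:132/50 -1.30:136/60 -1.25:137/70 -1.20:138/78 -1.15:138/84 -1.10:138/87 -1.05:136/87 -1.00:134/84 -0.95:132/80 -0.90:131/74 -0.85:129/70 -0.80:126/65 -0.75:120/61 -0.70:112/58 -0.65:103/59 -0.60:93/61 -0.55:83/63 -0.50:75/68 -0.45:67/74 -0.40:64/77 -0.35:62/78 -0.30:64/77 -0.25:67/74 -0.20:65/67 -0.15:62/60 -0.10:55/51 -0.05:45/41 0.00:35/34 0.05:29/38 0.10:33/42 0.15:37/50 0.20:48/59 0.25:56/68 0.30:56/71 0.35:54/73 0.40:52/71 0.45:50/68 0.50:48/65 0.55:46/63 0.60:48/60 0.65:48/57 0.70:51/55 0.75:55/54 0.80:57/53 0.85:61/50 0.90:66/50 0.95:70/50 1.00:73/50
```

```bash
cat >> h.py <<'E'
from scipy.spatial.transform import Rotation as Ro
import json
def rows(targets):
    """targets: list of (pos,R,nrows); prints rounded rows tracking straight lines"""
    o=status.get_obs(); P=np.array(o['tcp_pos']);R=Ro.from_matrix(o['eef_rot']); out=[]
    for (p,M,n) in targets:
        P0=P.copy();R0=R; rv=(R0.inv()*Ro.from_matrix(M)).as_rotvec()
        for i in range(1,n+1):
            d=np.round(R.inv().apply(P0+(p-P0)*i/n-P),3)
            w=np.round((R.inv()*R0*Ro.from_rotvec(rv*i/n)).as_rotvec(),3)
            P=P+R.apply(d); R=R*Ro.from_rotvec(w)
            out.append([d.tolist(),w.tolist()])
    for k,x in enumerate(out): print(k,json.dumps(x))
    print('end',P,R.as_matrix().round(3).tolist())
def grasp(c,yaw,phi,back):
    F=frame(yaw); M=np.c_[F[:,1],F[:,0],-F[:,2]]@Ro.from_rotvec([0,0,phi]).as_matrix()
    return c+F[:,2]*back, M
E
python3 - <<'E'
from h import *
c=np.array([.5806,-.0156,.25])
pos,M=grasp(c,.065,.32,.105)
o=status.get_obs(); p0=np.array(o['tcp_pos'])
mid=p0+[.05,-.06,.11]
R0=Ro.from_matrix(o['eef_rot']); rv=(R0.inv()*Ro.from_matrix(M)).as_rotvec(); print(rv)
rows([(mid,(R0*Ro.from_rotvec(rv*.15)).as_matrix(),3),(pos,M,13)])
E
```

```text
[-0.6157557  -0.24094343  1.33964361]
0 [[-0.024, -0.011, -0.037], [-0.031, -0.012, 0.067]]
1 [[-0.024, -0.008, -0.036], [-0.031, -0.012, 0.067]]
2 [[-0.026, -0.006, -0.037], [-0.03, -0.012, 0.067]]
3 [[-0.037, -0.023, -0.001], [-0.04, -0.016, 0.088]]
4 [[-0.038, -0.019, -0.002], [-0.041, -0.015, 0.087]]
5 [[-0.041, -0.016, -0.001], [-0.04, -0.016, 0.088]]
6 [[-0.041, -0.013, -0.002], [-0.04, -0.016, 0.087]]
7 [[-0.043, -0.008, -0.001], [-0.041, -0.016, 0.088]]
8 [[-0.043, -0.005, -0.001], [-0.04, -0.016, 0.088]]
9 [[-0.043, -0.001, 0.0], [-0.04, -0.015, 0.087]]
10 [[-0.043, 0.002, 0.001], [-0.04, -0.016, 0.088]]
11 [[-0.043, 0.007, 0.001], [-0.041, -0.016, 0.087]]
12 [[-0.042, 0.01, 0.002], [-0.04, -0.016, 0.088]]
13 [[-0.041, 0.013, 0.004], [-0.04, -0.015, 0.087]]
14 [[-0.04, 0.017, 0.005], [-0.04, -0.016, 0.088]]
15 [[-0.037, 0.021, 0.006], [-0.041, -0.016, 0.088]]
end [ 0.52103444 -0.01913256  0.33605833] [[0.196, 0.796, 0.573], [0.964, -0.264, 0.037], [0.18, 0.545, -0.819]]
```

Emit:
play_rows(
  motion=[
    {"translation": [-0.024,-0.011,-0.037],"rot": [-0.031,-0.012,0.067],"fingers": 1},
    {"translation": [-0.024,-0.008,-0.036],"rot": [-0.031,-0.012,0.067],"fingers": 1},
    {"translation": [-0.026,-0.006,-0.037],"rot": [-0.03,-0.012,0.067],"fingers": 1},
    {"translation": [-0.037,-0.023,-0.001],"rot": [-0.04,-0.016,0.088],"fingers": 1},
    {"translation": [-0.038,-0.019,-0.002],"rot": [-0.041,-0.015,0.087],"fingers": 1},
    {"translation": [-0.041,-0.016,-0.001],"rot": [-0.04,-0.016,0.088],"fingers": 1},
    {"translation": [-0.041,-0.013,-0.002],"rot": [-0.04,-0.016,0.087],"fingers": 1},
    {"translation": [-0.043,-0.008,-0.001],"rot": [-0.041,-0.016,0.088],"fingers": 1},
  ],
)

```text
time: 2.5
tcp_pos: [0.3956, 0.3018, 0.3371]
eef_rot: [[-0.463, 0.842, 0.278], [0.886, 0.445, 0.129], [-0.015, 0.307, -0.952]]
contact_force: [0.5, 0.4, 0.4]
opening: 0.0916
grip_force: 0.0
```

Emit:
play_rows(
  motion=[
    {"translation": [-0.043,-0.005,-0.001],"rot": [-0.04,-0.016,0.088],"fingers": 1},
    {"translation": [-0.043,-0.001,0.0],"rot": [-0.04,-0.015,0.087],"fingers": 1},
    {"translation": [-0.043,0.002,0.001],"rot": [-0.04,-0.016,0.088],"fingers": 1},
    {"translation": [-0.043,0.007,0.001],"rot": [-0.041,-0.016,0.087],"fingers": 1},
    {"translation": [-0.042,0.01,0.002],"rot": [-0.04,-0.016,0.088],"fingers": 1},
    {"translation": [-0.041,0.013,0.004],"rot": [-0.04,-0.015,0.087],"fingers": 1},
    {"translation": [-0.04,0.017,0.005],"rot": [-0.04,-0.016,0.088],"fingers": 1},
    {"translation": [-0.037,0.021,0.006],"rot": [-0.041,-0.016,0.088],"fingers": 1},
  ],
)

```text
time: 3.5
tcp_pos: [0.5212, -0.0208, 0.3363]
eef_rot: [[0.199, 0.794, 0.574], [0.963, -0.267, 0.036], [0.182, 0.545, -0.818]]
contact_force: [-0.4, 0.9, -0.3]
opening: 0.0919
grip_force: 0.0
```

```bash
python3 - <<'E'
from h import *
np.set_printoptions(precision=4,suppress=True)
snap('wrist','w1.png'); o=status.get_obs(); print(o['time'],o['tcp_pos'],o['eef_rot'],o['qpos'],o['contact_force'])
c=np.array([.5806,-.0156,.25])
F=frame(.065); W=cloud('wrist').reshape(-1,3)
P=W[np.linalg.norm(W-c,axis=1)<.06]; v=(P-c)@F
g=v[abs(v[:,2]-.034)<.004]; print('glass end',len(g),g.mean(0),g.min(0),g.max(0))
print('proj collar, end',proj('wrist',np.array([c,c+F[:,2]*.034])))
rows([(*grasp(c,.065,.32,-.015),8)])
E
```

```text
3.55 [ 0.522  -0.0254  0.3363] [[ 0.2068  0.7914  0.5753]
 [ 0.961  -0.2747  0.0324]
 [ 0.1836  0.5462 -0.8173]] [-42.3211 -13.7906  32.1891 125.7389  19.8231  32.0597 -37.6086] [ 0.1675 -4.2284 -1.1267]
glass end 1971 [-0.0001 -0.0027  0.033 ] [-0.0166 -0.0196  0.0301] [0.0162 0.0132 0.0354]
proj collar, end [[317.1509 230.6424]
 [316.9222 243.1768]]
0 [[0.001, -0.0, 0.015], [0.001, 0.0, -0.001]]
1 [[0.0, -0.001, 0.015], [0.0, 0.001, -0.002]]
2 [[0.001, -0.0, 0.015], [0.001, 0.0, -0.001]]
3 [[0.001, -0.001, 0.015], [0.0, 0.001, -0.002]]
4 [[0.001, -0.0, 0.015], [0.001, 0.0, -0.001]]
5 [[0.0, -0.001, 0.015], [0.0, 0.001, -0.002]]
6 [[0.001, 0.0, 0.015], [0.001, 0.0, -0.001]]
7 [[0.001, -0.0, 0.015], [0.001, 0.001, -0.002]]
end [ 0.5897 -0.0147  0.2375] [[0.195, 0.797, 0.572], [0.964, -0.263, 0.038], [0.18, 0.544, -0.819]]
```

View pics/w1.png

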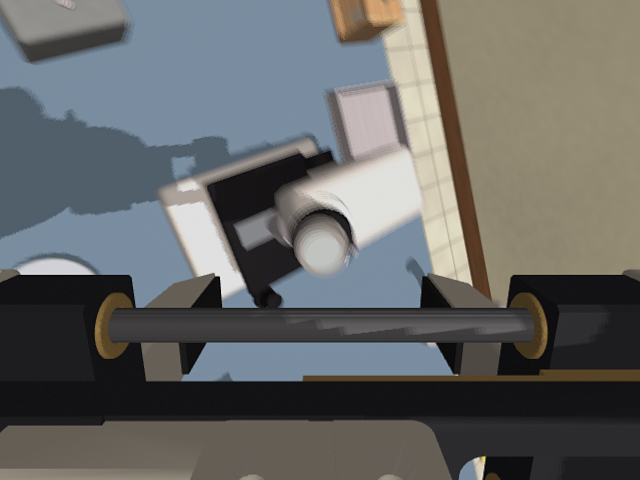

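Emit:
play_rows(
  motion=[
    {"translation": [0,0,0.01],"rot": [0,0,0],"fingers": 1},
    {"translation": [0,0,0.01],"rot": [0,0,0],"fingers": 1},
    {"translation": [0,0,0],"rot": [0,0,0],"fingers": 1},
    {"translation": [0,0,0],"rot": [0,0,0],"fingers": 1},
    {"translation": [0,0,0],"rot": [0,0,0],"fingers": 1},
    {"translation": [0,0,0],"rot": [0,0,0],"fingers": 1},
    {"translation": [0,0,0],"rot": [0,0,0],"fingers": 1},
    {"translation": [0,0,0],"rot": [0,0,0],"fingers": 1},
  ],
)

```text
time: 4.55
tcp_pos: [0.5325, -0.0184, 0.3198]
eef_rot: [[0.196, 0.796, 0.573], [0.964, -0.264, 0.037], [0.18, 0.545, -0.819]]
contact_force: [-0.1, 0.2, -0.4]
opening: 0.0923
grip_force: 0.0
```

```bash
python3 - <<'E'
from h import *
np.set_printoptions(precision=4,suppress=True)
snap('wrist','w2.png'); o=status.get_obs(); print(o['time'],o['tcp_pos'],o['eef_rot'],o['contact_force'])
c=np.array([.5806,-.0156,.25])
F=frame(.065); W=cloud('wrist').reshape(-1,3)
P=W[np.linalg.norm(W-c,axis=1)<.06]; v=(P-c)@F
g=v[abs(v[:,2]-.034)<.004]; print('glass end',len(g),g.mean(0),g.min(0),g.max(0))
g=v[(abs(v[:,2]-.011)<.003)]; g=g[np.hypot(g[:,0],g[:,1])<.03];print('collar top',len(g),g.mean(0),g.min(0),g.max(0))
rows([(*grasp(c,.065,.32,-.015),8)])
E
```

```text
4.6 [ 0.5325 -0.0184  0.3197] [[ 0.1959  0.7961  0.5726]
 [ 0.9639 -0.2638  0.037 ]
 [ 0.1805  0.5447 -0.819 ]] [-0.8628  0.2734 -0.1847]
glass end 2324 [-0.0005  0.0024  0.0333] [-0.017  -0.015   0.0301] [0.0159 0.0183 0.0359]
collar top 1024 [0.0028 0.0106 0.0098] [-0.0233 -0.0174  0.0081] [0.0217 0.0246 0.0139]
0 [[-0.0, -0.0, 0.012], [0.0, 0.0, -0.0]]
1 [[-0.0, -0.0, 0.013], [0.0, 0.0, -0.0]]
2 [[-0.0, -0.0, 0.012], [0.0, 0.0, -0.0]]
3 [[-0.0, -0.0, 0.013], [0.0, 0.0, -0.0]]
4 [[-0.0, -0.0, 0.012], [0.0, 0.0, -0.0]]
5 [[-0.0, -0.0, 0.013], [0.0, 0.0, -0.0]]
6 [[-0.0, -0.0, 0.012], [0.0, 0.0, -0.0]]
7 [[-0.0, -0.0, 0.013], [0.0, 0.0, -0.0]]
end [ 0.5897 -0.0147  0.2378] [[0.196, 0.796, 0.573], [0.964, -0.264, 0.037], [0.18, 0.545, -0.819]]
```

View pics/w2.png

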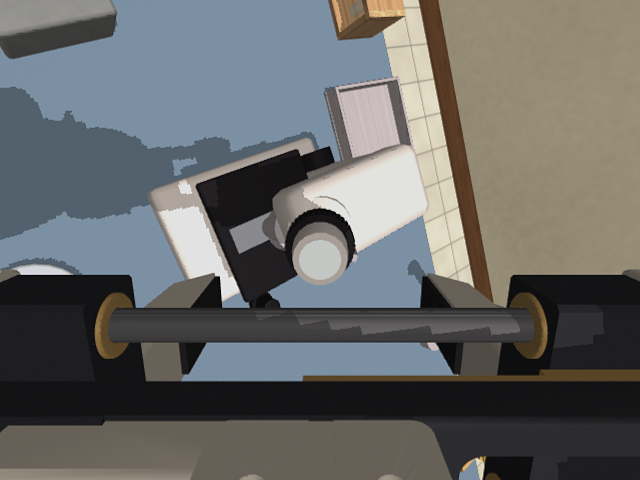

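Emit:
play_rows(
  motion=[
    {"translation": [0.001,0,0.013],"rot": [0,0,0],"fingers": 1},
    {"translation": [0,0,0.015],"rot": [0,0,0],"fingers": 1},
    {"translation": [0,0,0.015],"rot": [0,0,0],"fingers": 1},
    {"translation": [0,0,0.015],"rot": [0,0,0],"fingers": 1},
    {"translation": [0,0,0.015],"rot": [0,0,0],"fingers": 1},
    {"translation": [0,0,0.015],"rot": [0,0,0],"fingers": 1},
    {"translation": [0,0,0.012],"rot": [0,0,0],"fingers": 1},
    {"translation": [0,0,0],"rot": [0,0,0],"fingers": 0.4},
  ],
)

```text
time: 5.6
tcp_pos: [0.5898, -0.014, 0.2372]
eef_rot: [[0.197, 0.797, 0.571], [0.964, -0.264, 0.036], [0.179, 0.544, -0.82]]
contact_force: [-0.3, -0.8, 0.1]
opening: 0.086
grip_force: 0.0
```

Emit:
play_rows(
  grip_force=25,
  motion=[
    {"translation": [0,0,0],"rot": [0,0,0],"fingers": 0.1},
    {"translation": [0,0,0],"rot": [0,0,0],"fingers": -0.2},
    {"translation": [0,0,0],"rot": [0,0,0],"fingers": -0.3},
    {"translation": [0,0,0],"rot": [0,0,0],"fingers": -0.3},
    {"translation": [0,0,0],"rot": [0,0,0],"fingers": -0.3},
    {"translation": [0,0,0],"rot": [0,0,0],"fingers": -0.3},
    {"translation": [0,0,0],"rot": [0,0,0],"fingers": -0.3},
    {"translation": [0,0,0],"rot": [0,0,0],"fingers": -0.3},
  ],
)

```text
time: 6.6
tcp_pos: [0.5895, -0.0134, 0.2378]
eef_rot: [[0.196, 0.797, 0.572], [0.964, -0.264, 0.038], [0.181, 0.544, -0.819]]
contact_force: [-5.7, 1.6, 5.7]
opening: 0.0455
grip_force: 25.0
```

Emit:
play_rows(
  grip_force=35,
  motion=[
    {"translation": [0,0,0],"rot": [0,0,-0.1],"fingers": -0.3},
    {"translation": [0,0,0],"rot": [0,0,-0.11],"fingers": -0.3},
    {"translation": [0,0,0],"rot": [0,0,-0.11],"fingers": -0.3},
    {"translation": [0,0,0],"rot": [0,0,-0.11],"fingers": -0.3},
    {"translation": [0,0,0],"rot": [0,0,-0.11],"fingers": -0.3},
    {"translation": [0,0,0],"rot": [0,0,-0.1],"fingers": -0.3},
    {"translation": [0,0,0],"rot": [0,0,0],"fingers": -0.3},
    {"translation": [0,0,0],"rot": [0,0,0],"fingers": -0.3},
  ],
)

```text
time: 7.6
tcp_pos: [0.5894, -0.0134, 0.2377]
eef_rot: [[-0.319, 0.756, 0.572], [0.931, 0.364, 0.038], [-0.18, 0.544, -0.82]]
contact_force: [-5.5, 0.1, 4.5]
opening: 0.0452
grip_force: 35.0
```

```bash
python3 - <<'E'
from h import *
snap('scene','s2.png'); o=status.get_obs(); print(o['time'],o['torque'],o['contact_force'])
S=cv2.imread('pics/s2.png')[170:270,300:430]
cv2.imwrite('pics/s2c.png',cv2.resize(S,None,fx=5,fy=5,interpolation=3))
E
```

```text
7.65 [0.17228754 1.16572515 0.18162887] [-5.36407732  0.69306465  4.2592243 ]
```

View pics/s2c.png

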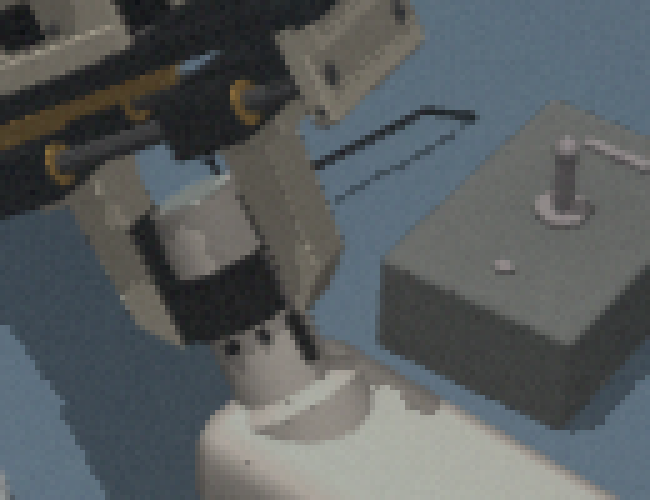

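Emit:
play_rows(
  motion=[
    {"translation": [0,0,0],"rot": [0,0,0],"fingers": 0},
    {"translation": [0,0,0],"rot": [0,0,0],"fingers": 0.5},
    {"translation": [0,0,0],"rot": [0,0,0],"fingers": 1},
    {"translation": [0,0,0],"rot": [0,0,0],"fingers": 1},
    {"translation": [0,0,0],"rot": [0,0,0],"fingers": 1},
    {"translation": [0,0,0],"rot": [0,0,0],"fingers": 1},
    {"translation": [0,0,-0.015],"rot": [0,0,0],"fingers": 1},
    {"translation": [0,0,-0.025],"rot": [0,0,0],"fingers": 1},
  ],
)

```text
time: 8.65
tcp_pos: [0.5666, -0.0156, 0.2703]
eef_rot: [[-0.318, 0.757, 0.571], [0.931, 0.364, 0.035], [-0.181, 0.543, -0.82]]
contact_force: [-0.9, -0.1, 0.5]
opening: 0.092
grip_force: 0.0
```

Emit:
play_rows(
  motion=[
    {"translation": [0,0,-0.025],"rot": [0,0,0],"fingers": 1},
    {"translation": [0,0,-0.025],"rot": [0,0,0],"fingers": 1},
    {"translation": [0,0,-0.025],"rot": [0,0,0],"fingers": 1},
    {"translation": [0,0,-0.02],"rot": [0,0,0],"fingers": 1},
    {"translation": [0,0,0],"rot": [0,0,0],"fingers": 0},
    {"translation": [0,0,0],"rot": [0,0,0],"fingers": -1},
    {"translation": [0,0,0],"rot": [0,0,0],"fingers": -1},
    {"translation": [0,0,0],"rot": [0,0,0],"fingers": -1},
  ],
)

```text
time: 9.65
tcp_pos: [0.5126, -0.0187, 0.3478]
eef_rot: [[-0.319, 0.756, 0.572], [0.93, 0.364, 0.036], [-0.181, 0.543, -0.82]]
contact_force: [0.5, -0.3, -0.2]
opening: 0.0563
grip_force: 0.0
```

```bash
python3 - <<'E'
from h import *
np.set_printoptions(precision=4,suppress=True)
snap('scene','s3.png'); o=status.get_obs(); print(o['time'],o['qpos'],o['contact_force'],o['opening'])
S=cv2.imread('pics/s3.png')[170:270,300:430]
cv2.imwrite('pics/s3c.png',cv2.resize(S,None,fx=5,fy=5,interpolation=3))
p=np.load('fit.npy');c=p[:3]+p[4:7]
th,a=unwrap('scene',c,.06,np.linspace(-.008,.008,7),.0245); print(*[f'{t:.2f}:{x:.0f}' for t,x in zip(th,a) if -1<t<.8])
# toggle: box yaw 9.2deg, tip about (.490,.2843); closed fingers, tool y (closing) along box x so pads' backs... 
t=np.array([.490,.2843]); ya=np.radians(9.2); bx=np.array([np.cos(ya),np.sin(ya)]); by=np.array([-bx[1],bx[0]])
# tool z down; tool y along box x? choose tool x=+by, tool y=bx
M=np.c_[np.r_[by,0],np.r_[bx,0],[0,0,-1.]]; print(np.linalg.det(M))
P1=np.r_[t-.05*by,.17]; P2=np.r_[t-.05*by,.075]
rows([(np.array([.47,.09,.33]),(Ro.from_matrix(o['eef_rot'])*Ro.from_rotvec(.5*(Ro.from_matrix(o['eef_rot']).inv()*Ro.from_matrix(M)).as_rotvec())).as_matrix(),4),(P1,M,8),(P2,M,4)])
E
```

```text
9.7 [-43.6281 -15.8001  30.9438 125.0866  21.6934  35.2359  -3.1676] [-0.5594 -0.3428 -0.3061] 0.05219840962476216
-1.00:37 -0.95:36 -0.90:34 -0.85:35 -0.80:37 -0.75:37 -0.70:35 -0.65:36 -0.60:36 -0.55:36 -0.50:36 -0.45:36 -0.40:36 -0.35:36 -0.30:36 -0.25:36 -0.20:38 -0.15:50 -0.10:72 -0.05:90 0.00:101 0.05:103 0.10:93 0.15:77 0.20:58 0.25:46 0.30:40 0.35:38 0.40:38 0.45:40 0.50:49 0.55:60 0.60:71 0.65:81 0.70:89 0.75:93
1.0
0 [[0.029, -0.001, -0.001], [0.075, 0.016, 0.027]]
1 [[0.03, -0.001, -0.001], [0.075, 0.016, 0.027]]
2 [[0.029, -0.002, -0.001], [0.074, 0.016, 0.027]]
3 [[0.03, -0.004, 0.001], [0.075, 0.015, 0.028]]
4 [[0.018, 0.002, 0.02], [0.037, 0.008, 0.014]]
5 [[0.018, 0.003, 0.02], [0.038, 0.008, 0.013]]
6 [[0.018, 0.003, 0.021], [0.037, 0.008, 0.014]]
7 [[0.018, 0.004, 0.02], [0.038, 0.008, 0.013]]
8 [[0.017, 0.004, 0.02], [0.037, 0.008, 0.014]]
9 [[0.018, 0.005, 0.02], [0.037, 0.008, 0.013]]
10 [[0.017, 0.006, 0.02], [0.038, 0.008, 0.014]]
11 [[0.018, 0.006, 0.02], [0.037, 0.008, 0.013]]
12 [[-0.0, -0.0, 0.024], [0.0, -0.0, 0.0]]
13 [[-0.0, -0.0, 0.024], [0.0, -0.0, 0.0]]
14 [[-0.0, -0.0, 0.023], [0.0, -0.0, 0.0]]
15 [[-0.0, -0.0, 0.024], [0.0, -0.0, 0.0]]
end [0.4984 0.2352 0.0753] [[-0.16, 0.987, 0.0], [0.987, 0.16, 0.0], [0.0, 0.0, -1.0]]
```

View pics/s3c.png

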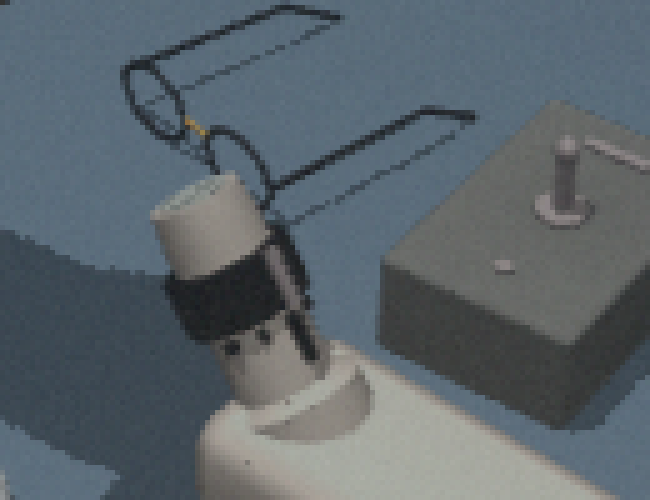

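Emit:
play_rows(
  motion=[
    {"translation": [0.029,-0.001,-0.001],"rot": [0.075,0.016,0.027],"fingers": -1},
    {"translation": [0.03,-0.001,-0.001],"rot": [0.075,0.016,0.027],"fingers": -1},
    {"translation": [0.029,-0.002,-0.001],"rot": [0.074,0.016,0.027],"fingers": -1},
    {"translation": [0.03,-0.004,0.001],"rot": [0.075,0.015,0.028],"fingers": -1},
    {"translation": [0.018,0.002,0.02],"rot": [0.037,0.008,0.014],"fingers": -1},
    {"translation": [0.018,0.003,0.02],"rot": [0.038,0.008,0.013],"fingers": -1},
    {"translation": [0.018,0.003,0.021],"rot": [0.037,0.008,0.014],"fingers": -1},
    {"translation": [0.018,0.004,0.02],"rot": [0.038,0.008,0.013],"fingers": -1},
  ],
)

```text
time: 10.7
tcp_pos: [0.4839, 0.1635, 0.2491]
eef_rot: [[-0.21, 0.966, 0.151], [0.977, 0.213, -0.003], [-0.035, 0.147, -0.988]]
contact_force: [-0.4, 0.2, 0.1]
opening: 0.0006
grip_force: 0.0
```

Emit:
play_rows(
  motion=[
    {"translation": [0.017,0.004,0.02],"rot": [0.037,0.008,0.014],"fingers": -1},
    {"translation": [0.018,0.005,0.02],"rot": [0.037,0.008,0.013],"fingers": -1},
    {"translation": [0.017,0.006,0.02],"rot": [0.038,0.008,0.014],"fingers": -1},
    {"translation": [0.018,0.006,0.02],"rot": [0.037,0.008,0.013],"fingers": -1},
    {"translation": [0,0,0],"rot": [0,0,0],"fingers": -1},
    {"translation": [0,0,0],"rot": [0,0,0],"fingers": -1},
    {"translation": [0,0,0],"rot": [0,0,0],"fingers": -1},
    {"translation": [0,0,0],"rot": [0,0,0],"fingers": -1},
  ],
)

```text
time: 11.7
tcp_pos: [0.4986, 0.235, 0.1718]
eef_rot: [[-0.16, 0.987, 0.002], [0.987, 0.16, 0.002], [0.001, 0.002, -1.0]]
contact_force: [0.2, -0.9, 0.7]
opening: 0.0006
grip_force: 0.0
```

```bash
python3 - <<'E'
from h import *
np.set_printoptions(precision=4,suppress=True)
o=status.get_obs(); print(o['time'],o['qpos'],o['tcp_pos'],o['eef_rot'],o['opening'])
snap('wrist','w4.png'); W=cloud('wrist').reshape(-1,3)
P=W[(np.hypot(W[:,0]-.49,W[:,1]-.284)<.03)&(W[:,2]>.07)&(W[:,2]<.105)]; print(len(P),P.mean(0) if len(P) else 0)
E
```

```text
11.7 [-46.8883  21.6034  21.5746 106.0378  -9.6725  53.9899 -11.8147] [0.4986 0.235  0.1718] [[-0.1596  0.9872  0.002 ]
 [ 0.9872  0.1596  0.0016]
 [ 0.0013  0.0023 -1.    ]] 0.000558502491306094
278 [0.4895 0.2879 0.0944]
```

View pics/w4.png

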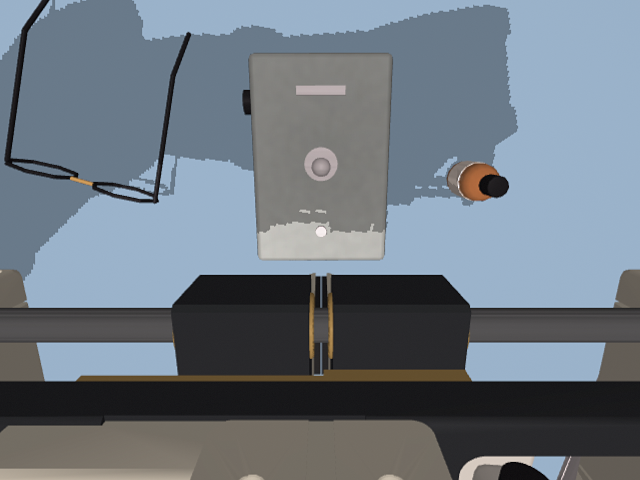

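Emit:
play_rows(
  motion=[
    {"translation": [0,0,0.022],"rot": [0,0,0],"fingers": -1},
    {"translation": [0,0,0.022],"rot": [0,0,0],"fingers": -1},
    {"translation": [0,0,0.022],"rot": [0,0,0],"fingers": -1},
    {"translation": [0,0,0.021],"rot": [0,0,0],"fingers": -1},
    {"translation": [0.01,0,0],"rot": [0,0,0],"fingers": -1},
    {"translation": [0.01,0,0],"rot": [0,0,0],"fingers": -1},
    {"translation": [0.01,0,0],"rot": [0,0,0],"fingers": -1},
    {"translation": [0,0,0],"rot": [0,0,0],"fingers": -1},
  ],
)

```text
time: 12.75
tcp_pos: [0.4937, 0.2667, 0.0846]
eef_rot: [[-0.162, 0.987, 0.002], [0.987, 0.162, 0.002], [0.002, 0.002, -1.0]]
contact_force: [-0.6, -0.8, 0.7]
opening: 0.0002
grip_force: 0.0
```

Emit:
play_rows(
  motion=[
    {"translation": [0.004,0,0],"rot": [0,0,0],"fingers": -1},
    {"translation": [0.003,0,0],"rot": [0,0,0],"fingers": -1},
    {"translation": [0.003,0,0],"rot": [0,0,0],"fingers": -1},
    {"translation": [0.003,0,0],"rot": [0,0,0],"fingers": -1},
    {"translation": [0.003,0,0],"rot": [0,0,0],"fingers": -1},
    {"translation": [0.002,0,0],"rot": [0,0,0],"fingers": -1},
    {"translation": [0,0,0],"rot": [0,0,0],"fingers": -1},
    {"translation": [0,0,0],"rot": [0,0,0],"fingers": -1},
  ],
)

```text
time: 13.75
tcp_pos: [0.4909, 0.2824, 0.0839]
eef_rot: [[-0.16, 0.987, 0.001], [0.987, 0.16, 0.0], [0.0, 0.001, -1.0]]
contact_force: [-0.1, -1.6, -1.6]
opening: 0.0002
grip_force: 1.3
```

```bash
python3 - <<'E'
from h import *
np.set_printoptions(precision=4,suppress=True)
o=status.get_obs(); print(o['time'],o['tcp_pos'],o['contact_force'],o['torque'])
snap('scene','s5.png'); S=cv2.imread('pics/s5.png')[150:260,350:480]
cv2.imwrite('pics/s5c.png',cv2.resize(S,None,fx=5,fy=5,interpolation=3))
E
```

```text
13.75 [0.4909 0.2824 0.0839] [-0.0587 -1.626  -1.5638] [-0.6068 -0.1157 -0.0009]
```

View pics/s5c.png

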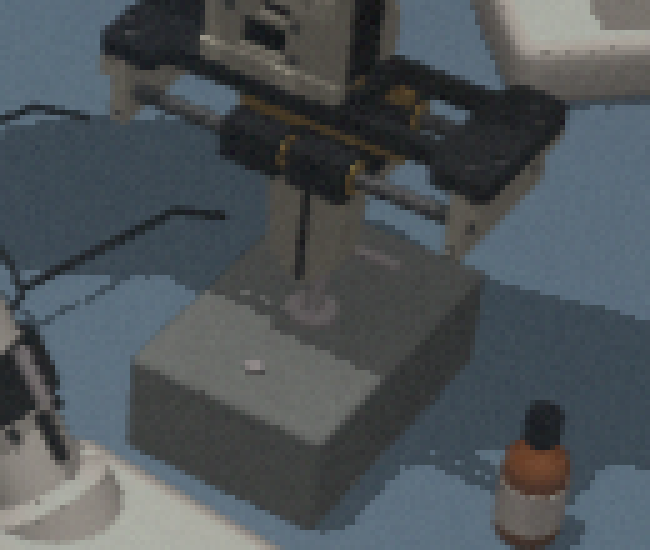

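Emit:
play_rows(
  motion=[
    {"translation": [0.001,0,0],"rot": [0,0,0],"fingers": -1},
    {"translation": [0.001,0,0],"rot": [0,0,0],"fingers": -1},
    {"translation": [0.001,0,0],"rot": [0,0,0],"fingers": -1},
    {"translation": [0.001,0,0],"rot": [0,0,0],"fingers": -1},
    {"translation": [0,0,0],"rot": [0,0,0],"fingers": -1},
    {"translation": [0,0,0],"rot": [0,0,0],"fingers": -1},
    {"translation": [0,0,0],"rot": [0,0,0],"fingers": -1},
    {"translation": [0,0,0],"rot": [0,0,0],"fingers": -1},
  ],
)

```text
time: 14.8
tcp_pos: [0.4902, 0.2866, 0.084]
eef_rot: [[-0.16, 0.987, 0.001], [0.987, 0.16, 0.001], [0.001, 0.001, -1.0]]
contact_force: [1.0, -3.6, -3.6]
opening: 0.0003
grip_force: 2.1
```

Emit:
play_rows(
  motion=[
    {"translation": [0.001,0,0],"rot": [0,0,0],"fingers": -1},
    {"translation": [0.001,0,0],"rot": [0,0,0],"fingers": -1},
    {"translation": [0,0,0],"rot": [0,0,0],"fingers": -1},
    {"translation": [0,0,0],"rot": [0,0,0],"fingers": -1},
    {"translation": [0,0,0],"rot": [0,0,0],"fingers": -1},
    {"translation": [0,0,0],"rot": [0,0,0],"fingers": -1},
    {"translation": [0,0,0],"rot": [0,0,0],"fingers": -1},
    {"translation": [0,0,0],"rot": [0,0,0],"fingers": -1},
  ],
)

```text
time: 15.8
tcp_pos: [0.4901, 0.2877, 0.084]
eef_rot: [[-0.159, 0.987, 0.001], [0.987, 0.159, -0.0], [-0.0, 0.001, -1.0]]
contact_force: [1.8, -6.5, -1.2]
opening: 0.0007
grip_force: 3.4
```

Emit:
play_rows(
  motion=[
    {"translation": [0.001,0,0],"rot": [0,0,0],"fingers": -1},
    {"translation": [0.001,0,0],"rot": [0,0,0],"fingers": -1},
    {"translation": [0,0,0],"rot": [0,0,0],"fingers": -1},
    {"translation": [0,0,0],"rot": [0,0,0],"fingers": -1},
    {"translation": [0,0,0],"rot": [0,0,0],"fingers": -1},
    {"translation": [0,0,0],"rot": [0,0,0],"fingers": -1},
    {"translation": [0,0,0],"rot": [0,0,0],"fingers": -1},
    {"translation": [0,0,0],"rot": [0,0,0],"fingers": -1},
  ],
)

```text
time: 16.8
tcp_pos: [0.49, 0.288, 0.0839]
eef_rot: [[-0.158, 0.987, 0.001], [0.987, 0.158, -0.002], [-0.002, 0.0, -1.0]]
contact_force: [3.3, -11.5, -0.3]
opening: 0.0005
grip_force: 5.4
```

```bash
python3 - <<'E'
from h import *
np.set_printoptions(precision=4,suppress=True)
o=status.get_obs(); print(o['time'],o['tcp_pos'],o['contact_force'])
snap('wrist','w6.png'); snap('scene','s6.png'); S=cv2.imread('pics/s6.png')[150:260,350:480]; V=cv2.imread('pics/w6.png')[20:300,200:440]
cv2.imwrite('pics/s6c.png',np.hstack([cv2.resize(S,(473,400),interpolation=3),cv2.resize(V,(320,400))]))
E
```

```text
16.8 [0.49   0.288  0.0839] [  3.2737 -11.48    -0.3005]
```

View pics/s6c.png

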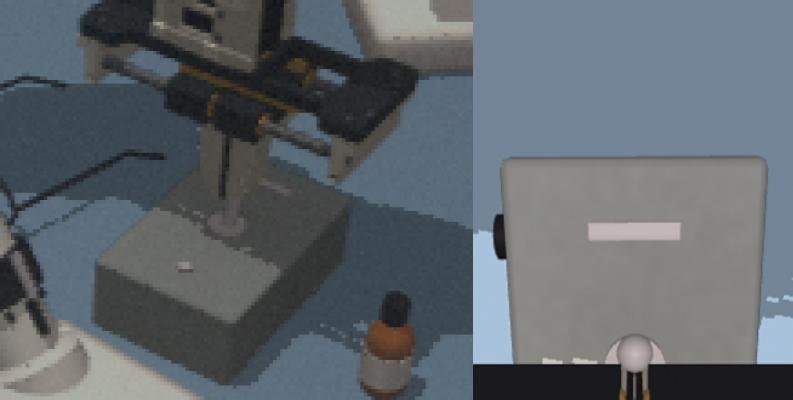

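Emit:
play_rows(
  motion=[
    {"translation": [-0.003,0,0],"rot": [0,0,0],"fingers": -1},
    {"translation": [-0.003,0,0],"rot": [0,0,0],"fingers": -1},
    {"translation": [-0.002,0,0],"rot": [0,0,0],"fingers": -1},
    {"translation": [-0.002,0,0],"rot": [0,0,0],"fingers": -1},
    {"translation": [-0.002,0,0],"rot": [0,0,0],"fingers": -1},
    {"translation": [-0.002,0,0],"rot": [0,0,0],"fingers": -1},
    {"translation": [-0.002,0,0],"rot": [0,0,0],"fingers": -1},
    {"translation": [-0.002,0,0],"rot": [0,0,0],"fingers": -1},
  ],
)

```text
time: 17.9
tcp_pos: [0.4924, 0.2729, 0.084]
eef_rot: [[-0.16, 0.987, 0.001], [0.987, 0.16, 0.001], [0.001, 0.001, -1.0]]
contact_force: [1.0, 0.0, -0.2]
opening: 0.001
grip_force: 0.2
```

Emit:
play_rows(
  motion=[
    {"translation": [-0.002,0,0],"rot": [0,0,0],"fingers": -1},
    {"translation": [-0.002,0,0],"rot": [0,0,0],"fingers": -1},
    {"translation": [-0.002,0,0],"rot": [0,0,0],"fingers": -1},
    {"translation": [-0.002,0,0],"rot": [0,0,0],"fingers": -1},
    {"translation": [-0.005,0,0],"rot": [0,0,0],"fingers": -1},
    {"translation": [-0.01,0,0],"rot": [0,0,0],"fingers": -1},
    {"translation": [-0.01,0,0],"rot": [0,0,0],"fingers": -1},
    {"translation": [0,0,-0.02],"rot": [0,0,0],"fingers": -1},
  ],
)

```text
time: 18.9
tcp_pos: [0.4972, 0.2379, 0.1031]
eef_rot: [[-0.158, 0.987, -0.001], [0.987, 0.158, -0.001], [-0.001, -0.002, -1.0]]
contact_force: [-0.3, 0.5, 0.1]
opening: 0.0003
grip_force: 0.0
```

Emit:
play_rows(
  motion=[
    {"translation": [0,0,-0.03],"rot": [0,0,0],"fingers": -1},
    {"translation": [0,0,-0.03],"rot": [0,0,0],"fingers": -1},
    {"translation": [0,0,-0.03],"rot": [0,0,0],"fingers": -1},
    {"translation": [0,0,0],"rot": [0,0,0],"fingers": -1},
    {"translation": [0,0,0],"rot": [0,0,0],"fingers": -1},
    {"translation": [0,0,0],"rot": [0,0,0],"fingers": -1},
    {"translation": [0,0,0],"rot": [0,0,0],"fingers": -1},
    {"translation": [0,0,0],"rot": [0,0,0],"fingers": -1},
  ],
)

```text
time: 19.9
tcp_pos: [0.4975, 0.2401, 0.1936]
eef_rot: [[-0.16, 0.987, 0.0], [0.987, 0.16, 0.0], [0.0, 0.0, -1.0]]
contact_force: [0.5, 0.3, 0.5]
opening: 0.0002
grip_force: 0.0
```

```bash
python3 - <<'E'
from h import *
np.set_printoptions(precision=4,suppress=True)
o=status.get_obs(); print(o['time'],o['tcp_pos'],o['contact_force'])
snap('wrist','w7.png'); W=cloud('wrist').reshape(-1,3)
P=W[(np.hypot(W[:,0]-.49,W[:,1]-.284)<.035)&(W[:,2]>.07)&(W[:,2]<.105)]; print(len(P),P.mean(0))
snap('scene'); c=np.load('fit.npy');c=c[:3]+c[4:7]
th,a=unwrap('scene',c,.06,np.linspace(-.008,.008,7),.0245); k=(th>-1.2)&(th<.4); print(th[k][a[k].argmax()])
E
```

```text
19.9 [0.4975 0.2401 0.1936] [0.5384 0.264  0.5456]
234 [0.4896 0.2878 0.0945]
0.0500000000000016
```

Toggle is back at its original upright spot, and the collar is at the stop.

```bash
python3 -c "
from plant import workorder; print(workorder.sign_off())"
```

```text
the job is handed in; nothing more can be done
None
```

The job is handed in at about 20 s of the 51 s, with no verdict shown: the collar rests at the marked stop, and the toggle was held fully over towards the long bar for about two seconds. In the last pictures the toggle stands upright again, and the arm was clear of everything when I signed off.

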